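Find the heavy side of a counterweighted handwheel on the balancing stand

TASK

Make sure both red keeper caps of the balancing stand are pressed fully home on their dowels before you touch the handwheel. Then turn the handwheel by hand to feel which side its hidden counterweight is on, bring that heavy side straight down, and finish with the rim still gripped between your fingers, holding the wheel still there so that I can mark its lowest point. Leave the other things on the bench where they are.

Things in the scene. Friction and masses are not known exactly. Their poses are not given: they have to be found in the camera images.
- stand: fixed balancing stand, placed and yawed differently each time. Origin: middle of the underside of its blue base (210 x 190 x 18 mm); x runs along the level arbor, away from the robot, z up. Two blue uprights (30 mm along x, 64 mm wide), centred 65 mm either side of the wheel along x, carry the 20 mm arbor 125 mm above the bench
- wheel_center (a point): centre of the handwheel, on the arbor, 125 mm above the bench, axes as the stand's. The wheel is a closed black disc with a bright rim band, 180 mm diameter, 26 mm thick, flat on both faces, with a hub of 52 mm diameter and 50 mm length. It clears the base by 17 mm; its rim can be gripped across the thickness from above
- handwheel (a joint): angle of the handwheel in rad, no end stops: turn of its yellow paint mark from straight up, growing about the stand's x axis (clockwise as the robot sees it: the top goes to the -y side). Seal drag is even, about 0.46 N m, a little more than the counterweight pulls (at most 0.39 N m), so the wheel stays where it is left; it turns stiffly while the heavy side climbs, easily while it sinks
- paint_mark (a point): yellow paint mark on the faces and rim of the handwheel, this point 82 mm from the arbor. It does not tell the heavy side: a steel counterweight of about 0.75 kg, its centre of mass about 47 mm from the arbor, is sealed out of sight between the plates on a side that differs each time, at the start at least 45 degrees away from straight down
- cap_near (a joint): how far the keeper cap over the bearing nearer the robot stands proud of its seat, in m: 0 is fully home; it starts 4 to 8 mm proud, fits tightly on two dowels (about 8 N moves it) and stays where it is pushed
- cap_near_top (a point): middle of the flat top of the near cap, a red block 34 mm (along the arbor) x 68 mm with a raised middle 34 x 42 mm, 30 mm high, on the upright 65 mm from the wheel's mid-plane; its top is 155 mm above the bench when fully home
- cap_far (a joint): the same for the cap over the bearing on the far side of the wheel
- cap_far_top (a point): middle of the flat top of the far cap, which is like the near one
- gauge_a_center (a point): bystander: steel pressure gauge lying face up, 63 mm diameter, 28 mm high, with a brass stem to one side; its centre
- gauge_b_center (a point): bystander: a second gauge like it
- carton_center (a point): bystander: white carton 70 x 70 x 45 mm; its centre
- crank_grip_center (a point): bystander: black crank grip standing upright, 28 mm diameter, 82 mm high; its centre
- adapter_center (a point): bystander: brass pipe adapter standing upright, 29 mm diameter, 44 mm high; its centre
- screw_jar_center (a point): bystander: clear jar with a blue lid, 56 mm diameter, 70 mm high; its centre
- wrench_grip (a point): bystander: steel wrench 170 mm long lying flat; the middle of its handle

How it is judged (in metres and radians):
On the way:
1. both keeper caps pressed fully home (value of joint each of cap_near, cap_far below 0.0015 m), for 0.2 s.
At the end, for the whole second after the job is handed in: Both caps are within 1.5 mm of fully home, the wheel's heavy side points straight down within 15 degrees (0.26 rad), the wheel is still, and the fingers hold its rim between them to the end (more than 3 N of contact, the grasp point within 20 mm of the wheel's mid-plane and 105 mm of its centre) (all of step 1 and angle between counterweight's own z axis and vertical below 0.26 rad and contact force between the fingers and handwheel above 3 N and distance between the grasp point and wheel_center below 0.105 m and x of the grasp point in the frame of stand between -0.02 and 0.02 m and velocity of joint handwheel between -0.05 and 0.05 rad/s); the arm keeps its last pose, push and grip.
It fails at once if the wheel is touched while a keeper cap is still proud (contact force between the arm and handwheel above 1 N and value of joint any of cap_near, cap_far above 0.0015 m).
It fails at once if another thing on the bench is moved by more than 20 mm (distance of any of gauge_a_center, gauge_b_center, carton_center, crank_grip_center, adapter_center, screw_jar_center, wrench_grip from where it was at the start of the episode above 0.02 m).
It also fails if it takes over 72 s, if anything falls off the work surface, if the arm or the gripper's body presses on something with over 40 N, if the wrist force passes 120 N, or if a joint passes its speed limit or range.

ROBOT

A 7-joint arm with a two-finger parallel gripper is mounted at the origin on the work surface. World frame = base frame: x ahead of the robot, y to its left, z up, the work surface at z = 0. Lengths are in mm, angles in rad, forces in N, time in s.
With the tool pointing down it reaches from about 425 to 1025 mm from the base axis. Payload 9.4 kg.
Tool frame: the origin (TCP) lies at the very end of the fingers, on their centre line; the grasp point (between the pads) lies 19 mm behind it; z points along the fingers, y is the direction in which the jaws open and shut (so a half turn about z gives the same grasp; the last joint's range is limited). The gripper opens to 85 mm and grips with 20 to 120 N. Pads are 22 mm wide; open, the fingers measure 114 mm over their backs; the gripper's body (76 mm by 85 mm) begins 54 mm behind the grasp point. The pads swing forward as they close: fully open they stand 13 mm farther back than shut.
Start: joints at [1.271, 0.599, -0.003, 1.599, 0.002, 0.943, -0.08], TCP at [160.187, -707.081, 231.275] pointing down, gripper open.
Joint ranges: [-2.57, 2.57], [-0.35, 1.97], [-1.29, 1.29], [0.11, 2.56], [-1.05, 4.19], [0.11, 1.86], [-2.63, 2.63]. Speed limits (rad/s): [2.22, 2.22, 3.01, 3.01, 3.14, 3.14, 3.14].

INTERFACE

Orientations are given as a unit quaternion [w, x, y, z].
In Python, from cell import arm gives the robot as it stands.
- The arm moves only by the shell command python3 -m crank 'ROWS' [FORCE]. ROWS is a JSON object of lists of equal length, an entry for each row: "jaw": the closure, from 0 (fully open) to 1 (shut); "travel": the shift along the tool's x, y, z in mm, a list of three; "spin": the turn about the tool's z in degrees. In form: {"jaw": [jaw, ...], "travel": [[dx, dy, dz], ...], "spin": [spin, ...]}. A call has 1 to 20 rows; each row is the pose to reach, as a shift and turn from the pose measured when the call began, along the tool's axes at that moment; what a row does not reach only later rows make up. A row lasts 1/12 s, in which the tool goes at most 41.7 mm and 7.16 degrees, less where a joint would pass 70% of its speed; a pose out of reach is approached as far as the arm can. A call with a gripper value outside its range is refused whole. The fingers move at their own pace and stop on an object; FORCE is the grip in N (left out, the last holds). Time passes only in rows, so rows that repeat a pose let the fingers close. It gives the time, the measured TCP pose, the force and the opening at its end, in the units of the state.
- arm.read_state(): the state, without advancing time (a new reading comes with each control period).
- arm.capture(name): name is "scene" or "top" or "wrist"; returns a dict with "pixels" (480x640x3 uint8, red, green, blue), "intrinsics" (3x3 intrinsics, pixels), "rvec" (rotation vector, rad) and "tvec" (3), from world to camera coordinates, as OpenCV has them. Camera axes: x right, y down, z forward; pixel columns grow to the right and rows downward; lengths in mm; the calibration is good to about 2 mm. A picture is of the moment at which its call begins. There is no depth.
- arm.finish_job(): hands the job in, once; it reports no verdict.
Trained networks look in a picture, given as the dict that the camera call returned (one of the last four; its "shot" number tells which), for a name from the list of things; names that differ only in an ending like _2 or _b are one class to them, and where a whole thing is asked for, a point or a joint stands for the part that bears it (a point fixed in the world has none). Each returns a list of dicts, best first, with "conf" (0 to 1); they miss things now and then, are a little off and sometimes report something else, mostly with a low value. They report only what shows in the picture. A call takes as long as a camera call.
- arm.regions_of(picture, name): "pixels" (480x640 bool, what is visible of it) and "at" ([column, row] in pixels, amid what is visible of it).
The state is a dict: "t": time; "joint_pos": joint angles; "joint_velocities": joint speeds; "joint_torque": joint torques, N m; "ee_pos": TCP position; "orientation": TCP orientation; "force": force on the tool from outside, world axes, zero at the start; "moment": the same for the moment, N m; "width": finger opening in mm.
Only numpy, scipy, OpenCV 4.12 (cv2) and the standard library are available. Lean on these libraries where they do the work, as an engineer would, in place of code of your own. Each camera call takes 0.05 s, during which the arm holds its last target.

## Working session

There is one attempt and no reset: what is moved stays moved. The work goes in short steps, Python scripts to look and compute and a shell command to move; the robot and the scene stay as the last step left them, time stands still between calls to the robot, and variables do not carry over. Pictures are saved under pics/ and viewed, and the job is handed in when it is done.

```bash
ls; mkdir -p pics
cat > h.py <<'E'
import numpy as np,cv2
from cell import arm
def save(p,n,scale=1): cv2.imwrite('pics/'+n,cv2.cvtColor(p['pixels'],cv2.COLOR_RGB2BGR))
def ray(p,uv,z):
    R,_=cv2.Rodrigues(np.array(p['rvec'],float));t=np.array(p['tvec'],float).ravel()
    c=-R.T@t;d=R.T@np.linalg.inv(np.array(p['intrinsics']))@np.array([uv[0],uv[1],1.])
    return c+d*(z-c[2])/d[2]
def proj(p,X):
    return cv2.projectPoints(np.array(X,float).reshape(-1,3),np.array(p['rvec'],float),np.array(p['tvec'],float),np.array(p['intrinsics'],float),None)[0].reshape(-1,2)
E
python3 - <<'E'
from h import *
np.set_printoptions(precision=1,suppress=True)
print({k:np.round(v,3) for k,v in arm.read_state().items()})
zs=dict(cap_near_top=155,cap_far_top=155,gauge_a_center=14,carton_center=22,crank_grip_center=41,adapter_center=22,screw_jar_center=35,wrench_grip=5,stand=10,handwheel=125,paint_mark=200)
for n in ['scene','top']:
    p=arm.capture(n);save(p,n+'0.png')
    R,_=cv2.Rodrigues(np.array(p['rvec'],float));print(n,'cam',-R.T@np.array(p['tvec']).ravel())
    for k,z in zs.items():
        for r in arm.regions_of(p,k):
            print(k,round(r['conf'],2),np.array(r['at']),r['pixels'].sum(),ray(p,r['at'],z))
E
```

```text
pics
{'t': np.float64(0.0), 'joint_pos': array([ 1.3,  0.6, -0. ,  1.6,  0. ,  0.9, -0.1]), 'joint_velocities': array([ 0.,  0., -0.,  0., -0., -0., -0.]), 'joint_torque': array([ -0. , -77.6,   1.6, -25.8,   0. ,   0. ,  -0. ]), 'ee_pos': array([ 160.1, -706.6,  230.4]), 'orientation': array([-0. ,  1. ,  0.1, -0. ]), 'force': array([0.2, 0.6, 0. ]), 'moment': array([-0.1, -0. , -0. ]), 'width': np.float64(85.392)}
scene cam [1038.5  930.3  931. ]
cap_near_top 0.69 [311.6 248.8] 443 [489.1 -21.4 155. ]
cap_far_top 0.9 [262.8 265.3] 445 [610.3 -21.4 155. ]
gauge_a_center 0.97 [199.2 236.3] 523 [ 622.5 -399.9   14. ]
carton_center 0.69 [416.7 429.4] 1935 [517.7 411.6  22. ]
crank_grip_center 0.72 [352.7 437.5] 452 [637.3 378.   41. ]
crank_grip_center 0.55 [284.2 293.3] 8269 [553.  -38.8  41. ]
adapter_center 0.48 [449.3 380. ] 235 [386.2 349.7  22. ]
screw_jar_center 0.57 [446.7 337.1] 909 [319.6 261.6  35. ]
wrench_grip 0.62 [323.5 229. ] 254 [ 306.  -271.5    5. ]
stand 0.7 [282.7 294.1] 8040 [540.6 -71.7  10. ]
stand 0.61 [284.1 257.4] 2691 [ 467.4 -202.    10. ]
handwheel 0.65 [2
[... 439 characters left out ...]
23.1 -406.3   14. ]
carton_center 0.56 [146.7 235.7] 1150 [523.9 403.8  22. ]
crank_grip_center 0.45 [164.7 190.5] 169 [627.8 363.3  41. ]
adapter_center 0.68 [167.  294.2] 136 [387.7 348.6  22. ]
screw_jar_center 0.76 [209.3 322.7] 576 [322.7 247.3  35. ]
screw_jar_center 0.64 [162.  191.6] 143 [626.9 371.1  35. ]
wrench_grip 0.84 [441.4 323.5] 595 [ 325.8 -277.1    5. ]
wrench_grip 0.5 [344.  238.6] 579 [523.4 -55.6   5. ]
wrench_grip 0.44 [141.7 236.6] 1174 [525.6 420.5   5. ]
stand 0.92 [340.  222.4] 7544 [561.5 -46.1  10. ]
handwheel 0.89 [343.  209.9] 2566 [559.8 -47.4 125. ]
paint_mark 0.97 [343.7 210.8] 2681 [536.9 -44.9 200. ]
paint_mark 0.49 [485.6 256.4] 698 [ 444.4 -327.2  200. ]
```

View pics/scene0.png

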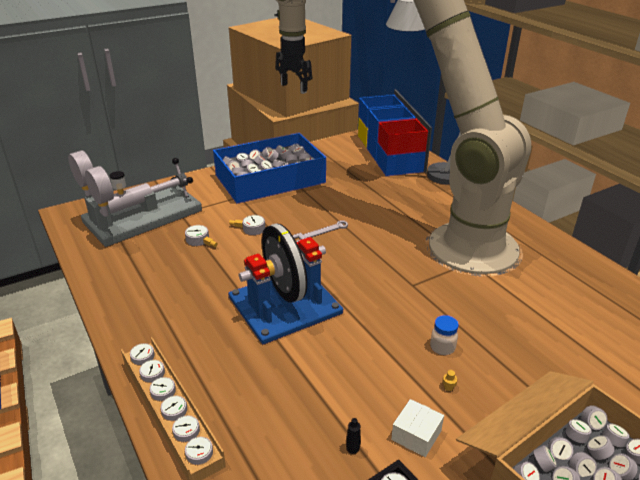

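View pics/top0.png

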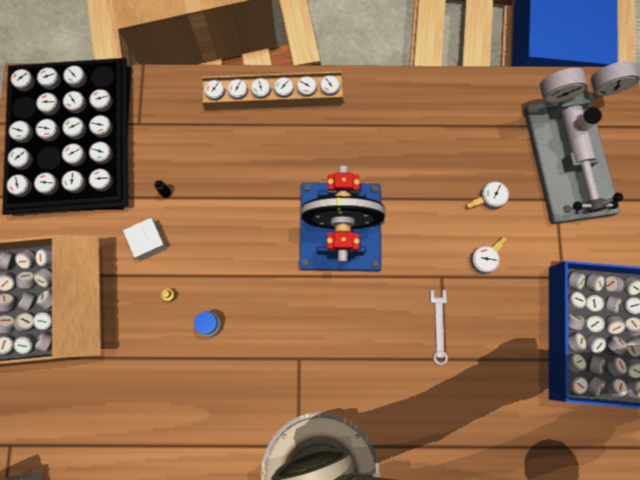

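Run:
```python
from h import *
from scipy.spatial.transform import Rotation as Ro
np.set_printoptions(precision=2,suppress=True)
s=arm.read_state();w,x,y,z=s['orientation'];print(Ro.from_quat([x,y,z,w]).as_matrix())
for n,b in [('top',(285,150,400,280)),('scene',(215,210,355,350))]:
    p=arm.capture(n);q=p['pixels'][b[1]:b[3],b[0]:b[2]];q=cv2.resize(q,None,fx=4,fy=4,interpolation=cv2.INTER_CUBIC)
    cv2.imwrite('pics/z_'+n+'.png',q[:,:,::-1])
p=arm.capture('wrist');save(p,'wrist0.png')
p=arm.capture('top')
im=cv2.cvtColor(p['pixels'],cv2.COLOR_RGB2HSV);m=((im[...,0]>100)&(im[...,0]<125)&(im[...,1]>120)).astype(np.uint8)
m[:160]=0;m[290:]=0;m[:,:285]=0;m[:,400:]=0
c=max(cv2.findContours(m,0,2)[0],key=cv2.contourArea);h=cv2.convexHull(c)
H=np.array([ray(p,u,18)[:2] for u in h.reshape(-1,2)],np.float32);r=cv2.minAreaRect(H);print(r,cv2.boxPoints(r))
```

```text
[[ 0.98  0.22 -0.  ]
 [ 0.22 -0.98 -0.  ]
 [-0.   -0.   -1.  ]]
((509.8743591308594, -45.918968200683594), (185.8204345703125, 125.27426147460938), 88.79219055175781) [[ 445.29 -137.49]
 [ 570.54 -140.13]
 [ 574.46   45.65]
 [ 449.21   48.29]]
```

View pics/z_top.png

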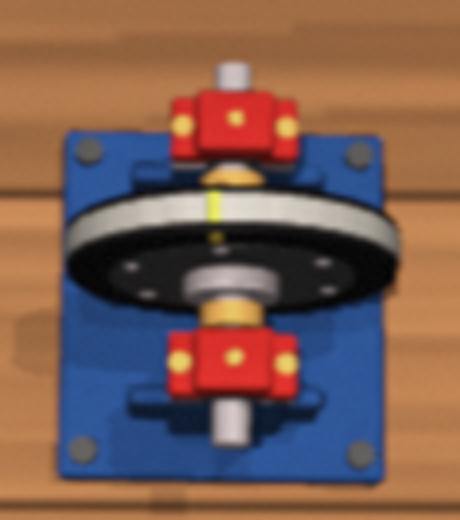

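View pics/z_scene.png

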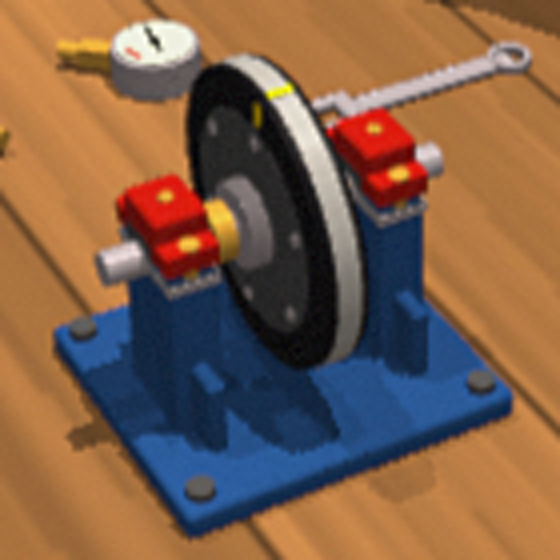

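Run:
```python
from h import *
np.set_printoptions(precision=1,suppress=True)
p=arm.capture('top');f=lambda a:np.array([285+a[0]/4-.375,150+a[1]/4-.375])
for a,z in [((58,478),18),((383,483),18),((383,137),18),((66,130),18),((234,356),161),((236,117),161)]: print(ray(p,f(a),z))
q=arm.capture('scene');g=lambda a:np.array([215+a[0]/4-.375,210+a[1]/4-.375])
for a,z in [((57,338),18),((200,522),18),((510,392),18),((166,196),161),((375,128),161)]: print('s',ray(q,g(a),z))
def tri(u,v):
    P=[]
    for c in (p,q):
        R,_=cv2.Rodrigues(np.array(c['rvec'],float));P.append(np.array(c['intrinsics'])@np.c_[R,np.array(c['tvec']).ravel()])
    X=cv2.triangulatePoints(P[0],P[1],u.astype(float),v.astype(float)).ravel();return X[:3]/X[3]
print(tri(f((234,356)),g((375,128))),tri(f((236,117)),g((166,196))))
```

```text
[447.8  48.9  18. ]
[ 445.9 -138.4   18. ]
[ 654.6 -142.3   18. ]
[657.8  46.4  18. ]
[488.  -45.4 161. ]
[618.  -47.2 161. ]
s [ 654.8 -127.8   18. ]
s [651.6  55.   18. ]
s [449.7  50.1  18. ]
s [615.3 -43.1 161. ]
s [485.5 -42.  161. ]
[486.4 -44.2 160.5] [616.2 -45.9 160.3]
```

```bash
cat >> h.py <<'E'
from scipy.spatial.transform import Rotation as Ro
def Rt(s=None):
    s=s or arm.read_state();w,x,y,z=s['orientation'];return Ro.from_quat([x,y,z,w]).as_matrix()
def to(T):
    s=arm.read_state();R=Rt(s);print('pos',np.round(s['ee_pos'],1),'F',np.round(s['force'],1),'M',np.round(s['moment'],2),'w',round(float(s['width']),1),'t',round(float(s['t']),2),'yaw x',round(float(np.degrees(np.arctan2(R[1,0],R[0,0]))),2),'q7',s['joint_pos'][6])
    for t in T: print(t,'->',np.round(R.T@(np.array(t)-s['ee_pos']),1))
E
python3 -c "
from h import *
to([(487,-44,260),(300,-400,260)])"
```

```text
pos [ 160.2 -707.1  231.3] F [-0.9 -0.8 -0. ] M [ 0.03 -0.03 -0.03] w 85.5 t 1.5 yaw x 12.77 q7 -0.07979640843498056
(487, -44, 260) -> [ 465.3 -574.5  -28.8]
(300, -400, 260) -> [ 204.2 -268.6  -28.7]
```

```bash
python3 -m crank '{"jaw":[1,1,1,1,1,1,1,1,1,1,1,1,1,1,1,1,1,1,1,1],"travel":[[20,-25,-29],[465.3,-574.5,-28.8],[465.3,-574.5,-28.8],[465.3,-574.5,-28.8],[465.3,-574.5,-28.8],[465.3,-574.5,-28.8],[465.3,-574.5,-28.8],[465.3,-574.5,-28.8],[465.3,-574.5,-28.8],[465.3,-574.5,-28.8],[465.3,-574.5,-28.8],[465.3,-574.5,-28.8],[465.3,-574.5,-28.8],[465.3,-574.5,-28.8],[465.3,-574.5,-28.8],[465.3,-574.5,-28.8],[465.3,-574.5,-28.8],[465.3,-574.5,-28.8],[465.3,-574.5,-28.8],[465.3,-574.5,-28.8]],"spin":[13.7,13.7,13.7,13.7,13.7,13.7,13.7,13.7,13.7,13.7,13.7,13.7,13.7,13.7,13.7,13.7,13.7,13.7,13.7,13.7]}' 30; python3 -c "
from h import *
to([(487,-44,200)])"
```

```text
t: 3.17
ee_pos: [487.9, -41.4, 260.1]
orientation: [-0.0, 1.0, -0.006, 0.0]
force: [-0.4, -1.2, -0.2]
width: 0.1
pos [487.9 -41.4 260.1] F [-0.4 -1.2 -0.2] M [-0.09  0.03  0.05] w 0.1 t 3.17 yaw x -0.64 q7 -1.6733146580639544
(487, -44, 200) -> [-0.9  2.6 60.1]
```

```bash
python3 -m crank '{"jaw":[1,1,1,1,1,1,1,1,1,1],"travel":[[-1,2.5,40],[-1,2.5,70],[-1,2.5,90],[-1,2.5,95],[-1,2.5,97],[-1,2.5,99],[-1,2.5,101],[-1,2.5,103],[-1,2.5,103],[-1,2.5,103]],"spin":[0,0,0,0,0,0,0,0,0,0]}'; python3 -c "
from h import *
to([(487,-44,155)])
p=arm.capture('scene');q=p['pixels'][180:340,215:375];cv2.imwrite('pics/p1.png',cv2.resize(q,None,fx=3.5,fy=3.5,interpolation=2)[:,:,::-1])"
```

```text
t: 4.0
ee_pos: [487.6, -44.3, 158.1]
orientation: [-0.0, 1.0, -0.006, 0.001]
force: [-0.9, -1.2, 5.5]
width: -0.2
pos [487.6 -44.3 158.1] F [-0.9 -1.2  5.5] M [-0.37  0.11  0.02] w -0.2 t 4.0 yaw x -0.66 q7 -1.7111797156658397
(487, -44, 155) -> [-0.6 -0.3  3.1]
```

View pics/p1.png

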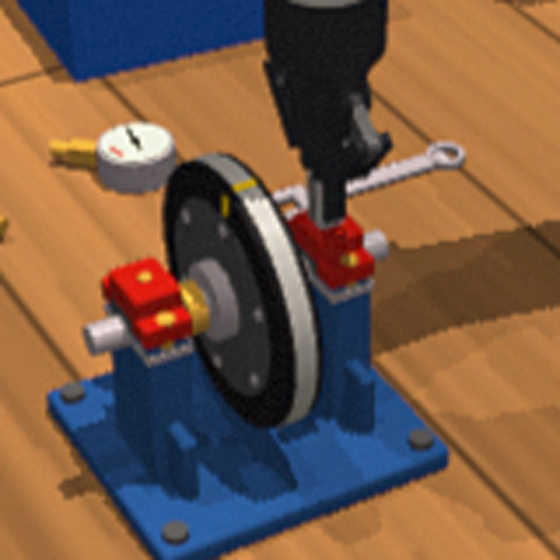

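```bash
python3 -m crank '{"jaw":[1,1,1,1,1,1],"travel":[[0,0,1],[0,0,2],[0,0,3],[0,0,4],[0,0,5],[0,0,5]],"spin":[0,0,0,0,0,0]}'; python3 -c "
from h import *
to([])"
```

```text
t: 4.55
ee_pos: [487.7, -44.3, 154.9]
orientation: [0.0, 1.0, -0.006, 0.002]
force: [-6.0, 0.8, 22.0]
width: -0.3
pos [487.7 -44.3 154.9] F [-6.   0.8 22. ] M [-0.12  1.25  0.01] w -0.3 t 4.55 yaw x -0.67 q7 -1.7134018520595151
```

```bash
python3 -m crank '{"jaw":[1,1,1],"travel":[[0,0,2.2],[0,0,2.7],[0,0,2.7]],"spin":[0,0,0]}'; python3 -c "
from h import *
to([(487,-44,250),(617,-46,250),(617,-46,162)])"
```

```text
t: 4.8
ee_pos: [487.8, -44.3, 154.8]
orientation: [0.0, 1.0, -0.006, 0.003]
force: [-9.3, 0.8, 34.9]
width: 0.1
pos [487.8 -44.3 154.8] F [-9.3  0.8 34.9] M [ 0.04  1.98 -0.01] w 0.1 t 4.8 yaw x -0.68 q7 -1.7144742160492932
(487, -44, 250) -> [ -0.2  -0.3 -95.2]
(617, -46, 250) -> [129.8   0.2 -94.5]
(617, -46, 162) -> [ 1.293e+02  1.000e-01 -6.500e+00]
```

```bash
python3 -m crank '{"jaw":[1,1,1,1,1,1,1,1,1,1,1,1,1,1,1,1,1],"travel":[[0,0,-40],[0,0,-80],[0,0,-97],[0,0,-97],[40,0,-97],[80,0,-97],[120,0,-97],[132,0,-97],[132,0,-97],[132,0,-97],[132,0,-60],[132,0,-30],[132,0,-9],[132,0,-5],[132,0,-3],[132,0,-1],[132,0,-1]],"spin":[0,0,0,0,0,0,0,0,0,0,0,0,0,0,0,0,0]}'; python3 -c "
from h import *
to([(617,-46,155)])
p=arm.capture('scene');q=p['pixels'][180:340,215:375];cv2.imwrite('pics/p2.png',cv2.resize(q,None,fx=3.5,fy=3.5,interpolation=2)[:,:,::-1])"
```

```text
t: 6.22
ee_pos: [619.6, -45.9, 157.7]
orientation: [0.0, 1.0, -0.006, 0.003]
force: [-0.4, -1.0, -0.1]
width: -0.1
pos [619.6 -45.9 157.7] F [-0.4 -1.  -0.1] M [-0.   -0.05  0.01] w -0.1 t 6.22 yaw x -0.68 q7 -1.6923744092742914
(617, -46, 155) -> [-2.6  0.1  2.6]
```

View pics/p2.png

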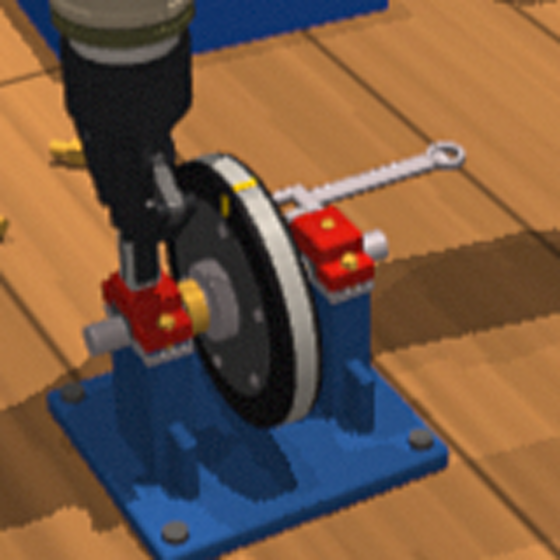

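```bash
python3 -m crank '{"jaw":[1,1,1,1,1,1],"travel":[[0,0,1],[0,0,2],[0,0,3],[0,0,4],[0,0,4.5],[0,0,4.5]],"spin":[0,0,0,0,0,0]}'; python3 -c "
from h import *
to([])"
```

```text
t: 6.77
ee_pos: [620.8, -45.9, 155.1]
orientation: [0.0, 1.0, -0.006, 0.005]
force: [-2.1, 0.7, 13.5]
width: -0.1
pos [620.8 -45.9 155.1] F [-2.1  0.7 13.5] M [0.01 0.68 0.01] w -0.1 t 6.77 yaw x -0.69 q7 -1.6935352135712676
```

```bash
python3 -m crank '{"jaw":[1,1,1,1],"travel":[[-1,0,2.5],[-1,0,3.2],[-1,0,3.7],[-1,0,3.7]],"spin":[0,0,0,0]}'; python3 -c "
from h import *
to([])"
```

```text
t: 7.1
ee_pos: [620.9, -46.0, 154.9]
orientation: [0.0, 1.0, -0.006, 0.007]
force: [-7.4, -0.3, 28.4]
width: -0.0
pos [620.9 -46.  154.9] F [-7.4 -0.3 28.4] M [ 0.04  1.73 -0.01] w -0.0 t 7.1 yaw x -0.71 q7 -1.6946184090594267
```

```bash
python3 -m crank '{"jaw":[1,1,1,0.4,0.4,0.4,0.4,0.4,0.4,0.4,0.4,0.4,0.4,0.4,0.4,0.4,0.4],"travel":[[0,0,-40],[0,0,-80],[0,0,-100],[0,0,-100],[-40,0,-100],[-68.9,-0.5,-100],[-68.9,-0.5,-100],[-68.9,-0.5,-100],[-68.9,-0.5,-100],[-68.9,-0.5,-100],[-68.9,-0.5,-100],[-68.9,-0.5,-100],[-68.9,-0.5,-100],[-68.9,-0.5,-100],[-68.9,-0.5,-100],[-68.9,-0.5,-100],[-68.9,-0.5,-100]],"spin":[0,0,0,-7,-14,-21,-28,-35,-42,-49,-56,-63,-70,-77,-84,-89.8,-89.8]}' 30; python3 -c "
from h import *
to([(552,-45,182)])
p=arm.capture('wrist');save(p,'w1.png')
p=arm.capture('top');q=p['pixels'][140:290,270:420];cv2.imwrite('pics/p3.png',cv2.resize(q,None,fx=3.5,fy=3.5,interpolation=2)[:,:,::-1])"
```

```text
t: 8.52
ee_pos: [550.8, -44.8, 254.2]
orientation: [0.005, 0.711, 0.703, 0.005]
force: [-0.3, 1.0, -0.3]
width: 51.3
pos [550.8 -44.8 254.2] F [-0.3  1.  -0.3] M [-0.02  0.03 -0.01] w 51.3 t 8.52 yaw x 89.33 q7 -0.3280187441503568
(552, -45, 182) -> [-0.2  0.2 72.2]
```

View pics/w1.png

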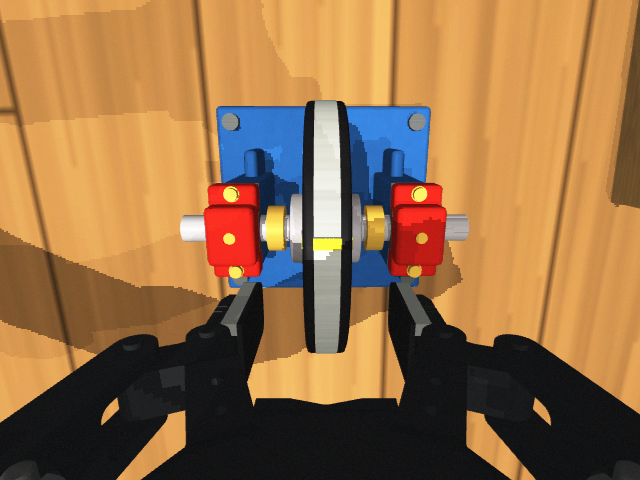

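View pics/p3.png

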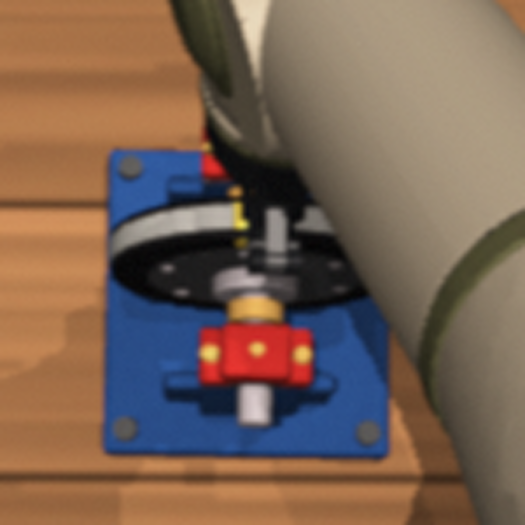

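```bash
python3 -m crank '{"jaw":[0.4,0.4,0.4,0.6,0.75,0.8,0.8,0.8],"travel":[[0,0.5,40],[0,0.5,72],[0,0.5,72],[0,0.5,72],[0,0.5,72],[0,0.5,72],[0,0.5,72],[0,0.5,72]],"spin":[0,0,0,0,0,0,0,0]}' 40; python3 -c "
from h import *
to([(552,-45,182)])"
```

```text
t: 9.28
ee_pos: [552.5, -44.4, 183.7]
orientation: [0.006, 0.714, 0.7, 0.005]
force: [-2.8, 1.7, 8.0]
width: 25.2
pos [552.5 -44.4 183.7] F [-2.8  1.7  8. ] M [0.53 1.55 0.08] w 25.2 t 9.28 yaw x 88.86 q7 -0.4124896728410517
(552, -45, 182) -> [-0.6 -0.5  1.7]
```

```bash
cat >> h.py <<'E'
C=np.array([552.3,-44.8,125.]);RR=77.
def th(s):
    d=s['ee_pos']-C; return np.degrees(np.arctan2(-d[1],d[2]+19))
def info(log=None):
    s=arm.read_state();t=np.radians(th(s));F=s['force'];d=s['ee_pos']-C;d[2]+=19
    tau=1e-3*np.hypot(d[1],d[2])*(F[1]*np.cos(t)+F[2]*np.sin(t))
    print('t',round(float(s['t']),2),'pos',np.round(s['ee_pos'],1),'th',round(float(np.degrees(t)),1),'r',round(float(np.hypot(d[1],d[2])),1),'F',np.round(F,1),'M',np.round(s['moment'],2),'tau',round(float(tau),3),'w',round(float(s['width']),1))
    if log: open('log.txt','a').write(f"{log} {s['t']} {np.degrees(t)} {tau} {F[1]} {F[2]} {s['moment'][0]}\n")
def rows(ths,r=RR):
    s=arm.read_state();R=Rt(s)
    for a in ths:
        a0=np.radians(a);T=np.array([C[0],C[1]-r*np.sin(a0),C[2]-19+r*np.cos(a0)]);print(a,np.round(R.T@(T-s['ee_pos']),1).tolist())
E
python3 -c "
from h import *
info();rows([4,8,12,16])"
python3 -m crank '{"jaw":[0.8,0.8,0.8,0.8],"travel":[[-5.5,0,0.2],[-11,0,0.7],[-16,0,1.7],[-21.2,0,3]],"spin":[0,0,0,0]}'; python3 -c "
from h import *
info('+');rows([20,24,28,32])"
```

```text
t 9.28 pos [552.5 -44.4 183.7] th -0.3 r 77.7 F [-2.8  1.7  8. ] M [0.53 1.55 0.08] tau 0.13 w 25.2
4 [-5.8, -0.1, 0.9]
8 [-11.1, 0.0, 1.4]
12 [-16.4, 0.1, 2.4]
16 [-21.6, 0.2, 3.7]
t: 9.62
ee_pos: [552.3, -61.3, 182.2]
orientation: [0.005, 0.713, 0.701, 0.007]
force: [-4.7, 14.3, 7.8]
width: 25.6
t 9.62 pos [552.3 -61.3 182.2] th 12.2 r 78.0 F [-4.7 14.3  7.8] M [3.3  1.84 0.08] tau 1.221 w 25.6
20 [-9.9, 0.1, 3.8]
24 [-14.8, 0.1, 5.8]
28 [-19.7, 0.2, 8.2]
32 [-24.4, 0.2, 10.8]
```

```bash
python3 -m crank '{"jaw":[0.8,0.8,0.8,0.8],"travel":[[-9.9,0,3.8],[-14.8,0,5.8],[-19.7,0,8.2],[-24.4,0,10.8]],"spin":[0,0,0,0]}'; python3 -c "
from h import *
info('+');rows([36,40,44,46])"
```

```text
t: 9.95
ee_pos: [552.1, -83.2, 173.4]
orientation: [0.004, 0.713, 0.701, 0.008]
force: [-6.7, 8.0, 13.5]
width: 25.5
t 9.95 pos [552.1 -83.2 173.4] th 29.7 r 77.5 F [-6.7  8.  13.5] M [2.   2.27 0.03] tau 1.054 w 25.5
36 [-6.9, 0.2, 5.0]
40 [-11.1, 0.2, 8.3]
44 [-15.1, 0.2, 11.9]
46 [-17.1, 0.2, 13.8]
```

```bash
python3 -m crank '{"jaw":[0.8,0.8,0.8,0.8],"travel":[[-6.5,0,5],[-10.5,0,8.3],[-14.5,0,11.9],[-16.8,0,13.8]],"spin":[0,0,0,0]}'; python3 -c "
from h import *
info('+');rows([41,37,33,29])
p=arm.capture('scene');q=p['pixels'][180:340,215:375];cv2.imwrite('pics/p4.png',cv2.resize(q,None,fx=3.5,fy=3.5,interpolation=2)[:,:,::-1])"
```

```text
t: 10.28
ee_pos: [552.0, -99.2, 161.2]
orientation: [0.005, 0.713, 0.701, 0.009]
force: [-5.9, 6.3, 16.2]
width: 25.4
t 10.28 pos [552.  -99.2 161.2] th 44.6 r 77.6 F [-5.9  6.3 16.2] M [ 1.9   2.41 -0.1 ] tau 1.233 w 25.4
41 [3.9, 0.3, -2.8]
37 [8.1, 0.3, -6.2]
33 [12.5, 0.3, -9.3]
29 [17.2, 0.3, -12.0]
```

View pics/p4.png

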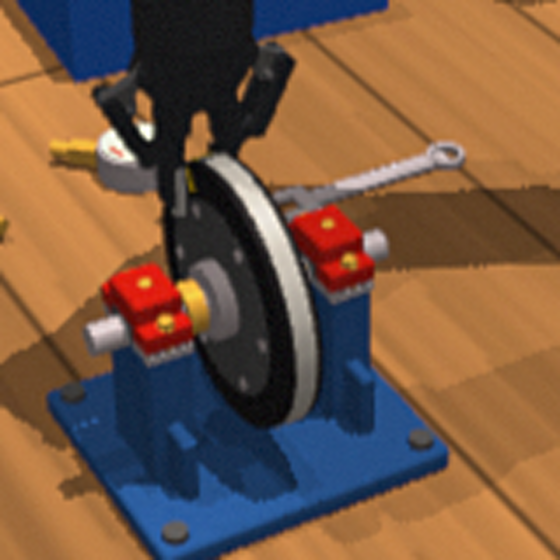

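```bash
python3 -m crank '{"jaw":[0.8,0.8,0.8,0.8],"travel":[[3.9,0,-2.8],[8.1,0,-6.2],[12.5,0,-9.3],[17.2,0,-12]],"spin":[0,0,0,0]}'; python3 -c "
from h import *
info('-');rows([25,21,17,13])"
```

```text
t: 10.67
ee_pos: [552.1, -83.8, 173.2]
orientation: [0.005, 0.713, 0.701, 0.008]
force: [3.7, -4.8, -10.8]
width: 25.5
t 10.67 pos [552.1 -83.8 173.2] th 30.1 r 77.7 F [  3.7  -4.8 -10.8] M [-1.47  0.28 -0.01] tau -0.739 w 25.5
25 [6.4, 0.1, -2.6]
21 [11.4, 0.1, -4.7]
17 [16.5, 0.0, -6.4]
13 [21.7, -0.0, -7.8]
```

```bash
python3 -m crank '{"jaw":[0.8,0.8,0.8,0.8],"travel":[[6.4,0,-2.6],[11.4,0,-4.7],[16.5,0,-6.4],[21.7,0,-7.8]],"spin":[0,0,0,0]}'; python3 -c "
from h import *
info('-');rows([9,5,1,-3])"
```

```text
t: 11.0
ee_pos: [552.3, -64.1, 181.4]
orientation: [0.006, 0.714, 0.7, 0.007]
force: [1.7, -6.2, -6.5]
width: 25.5
t 11.0 pos [552.3 -64.1 181.4] th 14.4 r 77.9 F [ 1.7 -6.2 -6.5] M [-1.82  0.34  0.09] tau -0.592 w 25.5
9 [7.3, -0.1, -0.6]
5 [12.6, -0.2, -1.3]
1 [18.0, -0.3, -1.5]
-3 [23.4, -0.4, -1.5]
```

```bash
python3 -m crank '{"jaw":[0.8,0.8,0.8,0.8],"travel":[[7.3,0,-0.6],[12.6,0,-1.3],[18,0,-1.5],[23.4,0,-1.5]],"spin":[0,0,0,0]}'; python3 -c "
from h import *
info('-');rows([-7,-11,-15,-19])"
```

```text
t: 11.33
ee_pos: [552.5, -43.1, 183.7]
orientation: [0.007, 0.715, 0.7, 0.005]
force: [0.6, -8.0, -0.5]
width: 25.2
t 11.33 pos [552.5 -43.1 183.7] th -1.3 r 77.8 F [ 0.6 -8.  -0.5] M [-1.96  0.84  0.22] tau -0.621 w 25.2
-7 [7.7, -0.4, 1.3]
-11 [13.0, -0.6, 2.1]
-15 [18.2, -0.7, 3.3]
-19 [23.3, -0.8, 4.9]
```

```bash
python3 -m crank '{"jaw":[0.8,0.8,0.8,0.8],"travel":[[7.7,0,1.3],[13,0,2.1],[18.2,0,3.3],[23.3,0,4.9]],"spin":[0,0,0,0]}'; python3 -c "
from h import *
info('-');rows([-23,-27,-31,-35])"
```

```text
t: 11.67
ee_pos: [552.8, -21.5, 180.0]
orientation: [0.009, 0.715, 0.699, 0.004]
force: [-1.6, -4.6, 6.3]
width: 25.0
t 11.67 pos [552.8 -21.5 180. ] th -17.5 r 77.6 F [-1.6 -4.6  6.3] M [-1.69  1.43  0.31] tau -0.491 w 25.0
-23 [6.8, -0.7, 3.1]
-27 [11.7, -0.9, 5.3]
-31 [16.4, -1.0, 7.9]
-35 [20.9, -1.2, 10.8]
```

```bash
python3 -m crank '{"jaw":[0.8,0.8,0.8,0.8],"travel":[[6.8,-0.3,3.1],[11.7,-0.3,5.3],[16.4,-0.3,7.9],[20.9,-0.3,10.8]],"spin":[0,0,0,0]}'; python3 -c "
from h import *
info('-');rows([-39,-42,-45,-47])"
```

```text
t: 12.0
ee_pos: [553.1, -1.5, 170.5]
orientation: [0.01, 0.715, 0.699, 0.003]
force: [-2.4, -4.1, 8.5]
width: 25.4
t 12.0 pos [553.1  -1.5 170.5] th -33.9 r 77.7 F [-2.4 -4.1  8.5] M [-1.08  1.47  0.42] tau -0.632 w 25.4
-39 [5.2, -1.0, 4.6]
-42 [8.3, -1.1, 7.2]
-45 [11.2, -1.2, 9.9]
-47 [13.1, -1.3, 11.8]
```

```bash
python3 -m crank '{"jaw":[0.8,0.8,0.8,0.8],"travel":[[5.2,-0.2,4.6],[8.3,-0.2,7.2],[11.2,-0.2,9.9],[13.1,-0.2,11.8]],"spin":[0,0,0,0]}'; python3 -c "
from h import *
info('-');rows([-42,-38,-34,-30])"
```

```text
t: 12.33
ee_pos: [553.3, 11.4, 159.9]
orientation: [0.01, 0.715, 0.7, 0.003]
force: [-3.8, -1.7, 9.4]
width: 25.2
t 12.33 pos [553.3  11.4 159.9] th -46.2 r 77.8 F [-3.8 -1.7  9.4] M [-1.2   1.75  0.55] tau -0.622 w 25.2
-42 [-4.7, -0.9, -3.3]
-38 [-8.8, -0.7, -6.7]
-34 [-13.2, -0.6, -9.9]
-30 [-17.8, -0.4, -12.7]
```

```bash
python3 -m crank '{"jaw":[0.8,0.8,0.8,0.8],"travel":[[-4.7,-0.2,-3.3],[-8.8,-0.2,-6.7],[-13.2,-0.2,-9.9],[-17.8,-0.2,-12.7]],"spin":[0,0,0,0]}'; python3 -c "
from h import *
info('+');rows([-26,-22,-18,-14])"
```

```text
t: 12.67
ee_pos: [553.1, -4.1, 172.6]
orientation: [0.01, 0.714, 0.7, 0.005]
force: [6.3, 9.3, -16.7]
width: 25.5
t 12.67 pos [553.1  -4.1 172.6] th -31.4 r 78.1 F [  6.3   9.3 -16.7] M [ 2.24 -0.02  0.44] tau 1.301 w 25.5
-26 [-7.0, -0.6, -2.5]
-22 [-11.9, -0.4, -4.7]
-18 [-17.0, -0.3, -6.5]
-14 [-22.1, -0.2, -7.9]
```

```bash
python3 -m crank '{"jaw":[0.8,0.8,0.8,0.8],"travel":[[-7,-0.2,-2.5],[-11.9,-0.2,-4.7],[-17,-0.2,-6.5],[-22.1,-0.2,-7.9]],"spin":[0,0,0,0]}'; python3 -c "
from h import *
info('+');rows([-10,-6,-2,2])"
```

```text
t: 13.0
ee_pos: [552.9, -22.3, 181.1]
orientation: [0.008, 0.713, 0.701, 0.007]
force: [2.4, 15.4, -11.0]
width: 25.4
t 13.0 pos [552.9 -22.3 181.1] th -16.7 r 78.4 F [  2.4  15.4 -11. ] M [3.19 0.46 0.11] tau 1.405 w 25.4
-10 [-9.1, -0.4, -0.7]
-6 [-14.4, -0.3, -1.5]
-2 [-19.8, -0.2, -1.8]
2 [-25.2, -0.1, -1.8]
```

```bash
python3 -m crank '{"jaw":[0.8,0.8,0.8,0.8],"travel":[[-9.1,-0.2,-0.7],[-14.4,-0.2,-1.5],[-19.8,-0.2,-1.8],[-25.2,-0.1,-1.8]],"spin":[0,0,0,0]}'; python3 -c "
from h import *
info('+');rows([6,10,14,18])"
```

```text
t: 13.33
ee_pos: [552.7, -42.4, 184.2]
orientation: [0.007, 0.712, 0.702, 0.01]
force: [-3.0, 13.0, 2.8]
width: 25.3
t 13.33 pos [552.7 -42.4 184.2] th -1.8 r 78.3 F [-3.  13.   2.8] M [3.27 1.47 0.21] tau 1.007 w 25.3
6 [-10.5, -0.3, 1.6]
10 [-15.8, -0.2, 2.3]
14 [-21.0, -0.2, 3.4]
18 [-26.2, -0.1, 4.9]
```

```bash
cat > fit.py <<'E'
import numpy as np
from scipy.optimize import least_squares
L=[l.split() for l in open('log.txt')]
sg=np.array([1. if l[0][0]=='+' else -1. for l in L]);A=np.array([[float(x) for x in l[1:7]] for l in L])
off=np.array([float(l[7]) if len(l)>7 else 0 for l in L])
phi=np.radians(A[:,1]+off);tau=A[:,2]
for G in (0.345,):
  for bias in (0,1):
    f=lambda p: sg*p[0]+bias*p[2]-G*np.sin(phi+p[1])-tau
    best=min((least_squares(f,[.8,a,0],loss='soft_l1',f_scale=.1) for a in np.arange(-3,3.1,1)),key=lambda r:r.cost)
    J=best.jac[:,:3 if bias else 2];cov=np.linalg.inv(J.T@J)*np.mean(f(best.x)**2)
    print('G',G,'bias',bias,'D',best.x[0],'heavy at phi=0: deg',np.degrees(best.x[1]),'+-',np.degrees(cov[1,1]**.5),'b',best.x[2],'rms',np.sqrt(np.mean(f(best.x)**2)))
    print(np.c_[np.degrees(phi),sg,tau,f(best.x)].round(2)) if bias else 0
E
python3 fit.py
```

```text
G 0.345 bias 0 D 0.9296556049257739 heavy at phi=0: deg -70.1987644758798 +- 13.084226300890418 b 0.0 rms 0.10366601986851817
G 0.345 bias 1 D 0.9327099137251634 heavy at phi=0: deg -68.50621285333123 +- 14.840101786827201 b 0.011330777933065268 rms 0.10408623722608834
[[ 1.221e+01  1.000e+00  1.220e+00  1.000e-02]
 [ 2.969e+01  1.000e+00  1.050e+00  1.100e-01]
 [ 4.457e+01  1.000e+00  1.230e+00 -1.500e-01]
 [ 3.011e+01 -1.000e+00 -7.400e-01  3.000e-02]
 [ 1.439e+01 -1.000e+00 -5.900e-01 -5.000e-02]
 [-1.270e+00 -1.000e+00 -6.200e-01  2.000e-02]
 [-1.749e+01 -1.000e+00 -4.900e-01 -9.000e-02]
 [-3.389e+01 -1.000e+00 -6.300e-01  5.000e-02]
 [-4.620e+01 -1.000e+00 -6.200e-01  1.000e-02]
 [-3.141e+01  1.000e+00  1.300e+00 -2.000e-02]
 [-1.666e+01  1.000e+00  1.410e+00 -1.200e-01]
 [-1.750e+00  1.000e+00  1.010e+00  2.600e-01]]
```

```bash
python3 -c "
from h import *
info();rows([15,30,46])"
```

```text
t 13.33 pos [552.7 -42.4 184.2] th -1.8 r 78.3 F [-3.  13.   2.8] M [3.27 1.47 0.21] tau 1.007 w 25.3
15 [-22.3, -0.2, 3.8]
30 [-40.9, -0.1, 11.4]
46 [-57.9, -0.2, 24.5]
```

```bash
python3 -m crank '{"jaw":[0.4,0.4,0.4,0.4,0.4,0.4,0.4,0.6,0.75,0.8,0.8,0.8],"travel":[[0,-0.2,0],[0,-0.2,0],[0,-0.2,0],[-22,-0.2,4],[-41,-0.2,12],[-57.5,-0.2,25],[-57.5,-0.2,25],[-57.5,-0.2,25],[-57.5,-0.2,25],[-57.5,-0.2,25],[-57.5,-0.2,25],[-57.5,-0.2,25]],"spin":[0,0,0,0,0,0,0,0,0,0,0,0]}' 25; python3 -c "
from h import *
info();rows([42,38,34,30])
p=arm.capture('top');save(p,'t5.png');p=arm.capture('scene');q=p['pixels'][180:340,215:375];cv2.imwrite('pics/p5.png',cv2.resize(q,None,fx=3.5,fy=3.5,interpolation=2)[:,:,::-1])"
```

```text
t: 14.33
ee_pos: [552.0, -99.3, 159.1]
orientation: [0.007, 0.711, 0.703, 0.009]
force: [-0.6, -1.2, 0.2]
width: 25.9
t 14.33 pos [552.  -99.3 159.1] th 45.7 r 76.1 F [-0.6 -1.2  0.2] M [-0.2   1.06 -0.02] tau -0.053 w 25.9
42 [3.0, 0.4, -4.1]
38 [7.1, 0.4, -7.5]
34 [11.5, 0.4, -10.7]
30 [16.0, 0.4, -13.5]
```

View pics/p5.png

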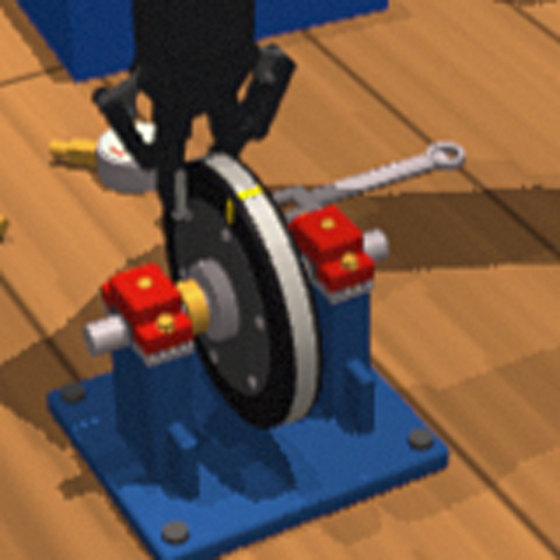

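```bash
sed -i 's/^def info(log=None):/def info(log=None,off=0):/; s/{s\[.moment.\]\[0\]}\\n/{s["moment"][0]} {off}\\n/' h.py; grep -n "moment" h.py | tail -1
cat >> h.py <<'E'
def mark(name='scene'):
    p=arm.capture(name);P=p['pixels'].astype(int);m=(P[...,0]>150)&(P[...,1]>140)&(P[...,2]<70)&(abs(P[...,0]-P[...,1])<45)
    a=np.radians(np.arange(-180,180,1.));best=[]
    X=np.stack([np.full_like(a,C[0]),C[1]-90*np.sin(a),C[2]+90*np.cos(a)],1);u=proj(p,X)
    ys,xs=np.nonzero(m);out=[]
    from scipy.spatial import cKDTree
    pts=np.c_[xs,ys]
    if len(pts)==0: print('none');return p
    d,i=cKDTree(u).query(pts);k=d<2.5
    print(name,'mark px',pts[k].mean(0) if k.any() else None,'n',k.sum(),'angles',sorted(set(np.degrees(a[i[k]]).round().astype(int))))
    return p
E
python3 -c "
from h import *
mark()"
python3 -m crank '{"jaw":[0.8,0.8,0.8,0.8],"travel":[[3,0.2,-4.1],[7.1,0.2,-7.5],[11.5,0.2,-10.7],[16,0.2,-13.5]],"spin":[0,0,0,0]}'; python3 -c "
from h import *
info('-',-48);rows([26,22,18,14])"
```

```text
23:    if log: open('log.txt','a').write(f"{log} {s['t']} {np.degrees(t)} {tau} {F[1]} {F[2]} {s["moment"][0]} {off}\n")
scene mark px [283.44444444 238.        ] n 9 angles [np.int64(-15), np.int64(-14), np.int64(-13), np.int64(-12), np.int64(-11), np.int64(123)]
t: 14.82
ee_pos: [552.1, -82.8, 172.8]
orientation: [0.007, 0.711, 0.703, 0.01]
force: [2.3, 0.1, -10.0]
width: 26.2
t 14.82 pos [552.1 -82.8 172.8] th 29.6 r 76.9 F [  2.3   0.1 -10. ] M [-0.33  0.16 -0.08] tau -0.377 w 26.2
26 [4.3, 0.2, -2.4]
22 [9.2, 0.1, -4.5]
18 [14.2, 0.1, -6.3]
14 [19.4, 0.1, -7.8]
```

```bash
python3 -m crank '{"jaw":[0.8,0.8,0.8,0.8],"travel":[[4.3,0.1,-2.4],[9.2,0.1,-4.5],[14.2,0.1,-6.3],[19.4,0.1,-7.8]],"spin":[0,0,0,0]}'; python3 -c "
from h import *
info('-',-48);rows([10,6,2,-2])"
```

```text
t: 15.15
ee_pos: [552.4, -63.6, 181.1]
orientation: [0.007, 0.712, 0.702, 0.009]
force: [1.4, -4.3, -5.3]
width: 25.8
t 15.15 pos [552.4 -63.6 181.1] th 14.0 r 77.4 F [ 1.4 -4.3 -5.3] M [-1.03  0.36 -0.02] tau -0.421 w 25.8
10 [5.4, -0.1, -0.7]
6 [10.7, -0.2, -1.4]
2 [16.1, -0.2, -1.8]
-2 [21.4, -0.3, -1.8]
```

```bash
python3 -m crank '{"jaw":[0.8,0.8,0.8,0.8],"travel":[[5.4,-0.1,-0.7],[10.7,-0.1,-1.4],[16.1,-0.1,-1.8],[21.4,-0.1,-1.8]],"spin":[0,0,0,0]}'; python3 -c "
from h import *
info('-',-48);rows([-6,-10,-14,-18])"
```

```text
t: 15.48
ee_pos: [552.6, -42.2, 183.5]
orientation: [0.008, 0.712, 0.702, 0.009]
force: [-0.5, -4.9, -1.6]
width: 25.9
t 15.48 pos [552.6 -42.2 183.5] th -1.9 r 77.6 F [-0.5 -4.9 -1.6] M [-1.44  0.45  0.04] tau -0.372 w 25.9
-6 [5.5, -0.4, 0.9]
-10 [10.8, -0.5, 1.7]
-14 [16.0, -0.6, 2.8]
-18 [21.2, -0.7, 4.3]
```

```bash
python3 -m crank '{"jaw":[0.8,0.8,0.8,0.8],"travel":[[5.5,-0.2,0.9],[10.8,-0.2,1.7],[16,-0.2,2.8],[21.2,-0.2,4.3]],"spin":[0,0,0,0]}'; python3 -c "
from h import *
info('-',-48);rows([-22,-26,-30,-34])"
```

```text
t: 15.82
ee_pos: [552.9, -21.0, 179.9]
orientation: [0.008, 0.712, 0.702, 0.009]
force: [-0.3, -6.0, 3.3]
width: 25.9
t 15.82 pos [552.9 -21.  179.9] th -17.8 r 77.7 F [-0.3 -6.   3.3] M [-1.56  0.74  0.1 ] tau -0.525 w 25.9
-22 [5.1, -0.8, 2.5]
-26 [10.0, -0.9, 4.7]
-30 [14.7, -1.0, 7.2]
-34 [19.3, -1.1, 10.1]
```

```bash
python3 -m crank '{"jaw":[0.8,0.8,0.8,0.8],"travel":[[5.1,-0.2,2.5],[10,-0.2,4.7],[14.7,-0.2,7.2],[19.3,-0.2,10.1]],"spin":[0,0,0,0]}'; python3 -c "
from h import *
info('-',-48);rows([-38,-42,-46,-47])"
```

```text
t: 16.15
ee_pos: [553.2, -1.4, 170.7]
orientation: [0.009, 0.712, 0.702, 0.009]
force: [-0.6, -4.5, 5.5]
width: 25.8
t 16.15 pos [553.2  -1.4 170.7] th -33.8 r 77.9 F [-0.6 -4.5  5.5] M [-1.3   1.03  0.19] tau -0.53 w 25.8
-38 [4.0, -1.0, 4.0]
-42 [8.2, -1.2, 7.5]
-46 [12.0, -1.3, 11.2]
-47 [12.9, -1.4, 12.2]
```

```bash
python3 -m crank '{"jaw":[0.8,0.8,0.8,0.8],"travel":[[4,-0.2,4],[8.2,-0.2,7.5],[12,-0.3,11.2],[12.5,-0.3,12]],"spin":[0,0,0,0]}'; python3 -c "
from h import *
info('-',-48);p=mark();rows([-30,-15,0,15,30])
q=p['pixels'][180:340,215:375];cv2.imwrite('pics/p6.png',cv2.resize(q,None,fx=3.5,fy=3.5,interpolation=2)[:,:,::-1])"; python3 fit.py | grep heavy
```

```text
t: 16.48
ee_pos: [553.4, 12.4, 159.3]
orientation: [0.009, 0.711, 0.703, 0.009]
force: [-1.1, -2.4, 9.2]
width: 26.1
t 16.48 pos [553.4  12.4 159.3] th -47.0 r 78.2 F [-1.1 -2.4  9.2] M [-0.73  1.33  0.23] tau -0.651 w 26.1
scene mark px [303.5 288.5] n 2 angles [np.int64(-98), np.int64(-96)]
-30 [-18.7, -0.5, -13.4]
-15 [-37.3, -0.1, -21.1]
0 [-57.2, 0.2, -23.7]
15 [-77.2, 0.3, -21.1]
30 [-95.7, 0.4, -13.4]
G 0.345 bias 0 D 0.865702950114571 heavy at phi=0: deg -58.36037168378606 +- 11.61791566095613 b 0.0 rms 0.12399952651970775
G 0.345 bias 1 D 0.9080881993076392 heavy at phi=0: deg -50.50607479854854 +- 9.942729789726098 b 0.08332746321054997 rms 0.10699905229255574
```

View pics/p6.png

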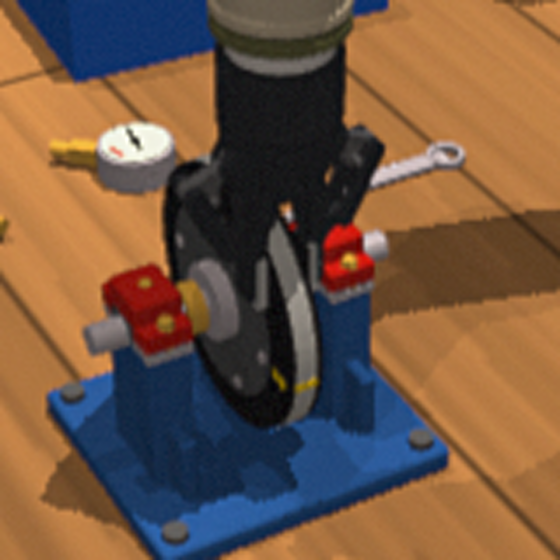

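```bash
cat >> h.py <<'E'
def markang(p,P=None,rng=(-180,180)):
    P=(p['pixels'] if P is None else P).astype(np.float32)
    Y=np.clip((P[...,0]+P[...,1])/2-P[...,2],0,255)*(np.abs(P[...,0]-P[...,1])<50)
    res=[]
    for a in np.arange(rng[0],rng[1],1.):
        r=np.radians(a);xs=np.linspace(-11,11,12)
        X=np.stack([C[0]+xs,np.full(12,C[1]-90*np.sin(r)),np.full(12,C[2]+90*np.cos(r))],1);u=proj(p,X).astype(np.float32)
        res.append((cv2.remap(Y,u[:,0:1],u[:,1:2],cv2.INTER_LINEAR).mean(),a))
    v=np.array([r[0] for r in res]);a=np.array([r[1] for r in res]);k=v.argmax();s=slice(max(0,k-5),k+6)
    w=np.clip(v[s]-v[k]*.4,0,None);print('mark angle',round(float((w*a[s]).sum()/w.sum()),1),'score',round(float(v[k])));return
E
python3 -c "
from h import *
p=arm.capture('scene');markang(p)
P=cv2.imread('pics/scene0.png')[:,:,::-1];markang(p,P)
for n in ['p4','p5','p6']:
    P=np.zeros((480,640,3),np.uint8);P[180:340,215:375]=cv2.resize(cv2.imread('pics/'+n+'.png')[:,:,::-1],(160,160),interpolation=3);markang(p,P)
"
```

```text
mark angle -100.6 score 72
mark angle -8.6 score 137
mark angle 125.3 score 91
mark angle -13.3 score 138
mark angle -100.3 score 72
```

```bash
python3 - <<'E'
L=[l.split() for l in open('log.txt')];o=open('log.txt','w')
for l in L:
    off=-10 if len(l)<8 else -56.5
    g=0 if len(l)<8 else 1
    o.write(' '.join(l[:7])+f' {off} {g}\n')
E
sed -i "s/def info(log=None,off=0)/def info(log=None,off=0,g=0)/; s/{off}\\\\n/{off} {g}\\\\n/" h.py
cat > fit.py <<'E'
import numpy as np
from scipy.optimize import least_squares
L=[l.split() for l in open('log.txt')]
sg=np.array([1. if l[0]=='+' else -1. for l in L]);A=np.array([[float(x) for x in l[1:9]] for l in L])
phi=np.radians(A[:,1]+A[:,6]);tau=A[:,2];g=A[:,7].astype(int)
for bias in (0,1):
    f0=lambda p: sg*(p[2+g]+.46)+bias*p[1]-.345*np.sin(phi+p[0])-tau
    f=lambda p: np.r_[f0(p)/.1,p[1]/.1,(p[2:]-np.where(np.arange(len(p)-2)==0,.45,.3))/.15]
    best=min((least_squares(f,np.r_[a,0,[.3]*(g.max()+1)]) for a in np.arange(-3,3.1,1)),key=lambda r:r.cost)
    cov=np.linalg.inv(best.jac.T@best.jac);d=np.degrees(best.x[0])
    print('bias',bias,'P',best.x[1:].round(2),'heavy-mark deg',d.round(1),'+-',np.degrees(cov[0,0]**.5).round(1),'target mark',(-180-d).round(1),'rms',np.sqrt(np.mean(f0(best.x)**2)).round(3))
print(np.c_[np.degrees(phi),sg,g,tau,f0(best.x)].round(2))
E
python3 fit.py; tail -1 log.txt; sed -n 15,24p h.py
```

```text
bias 0 P [0.   0.46 0.27] heavy-mark deg -60.5 +- 8.5 target mark -119.5 rms 0.087
bias 1 P [0.   0.46 0.27] heavy-mark deg -60.0 +- 9.5 target mark -120.0 rms 0.087
[[ 2.2100e+00  1.0000e+00  0.0000e+00  1.2200e+00 -0.0000e+00]
 [ 1.9690e+01  1.0000e+00  0.0000e+00  1.0500e+00  9.0000e-02]
 [ 3.4570e+01  1.0000e+00  0.0000e+00  1.2300e+00 -1.6000e-01]
 [ 2.0110e+01 -1.0000e+00  0.0000e+00 -7.4000e-01  4.0000e-02]
 [ 4.3900e+00 -1.0000e+00  0.0000e+00 -5.9000e-01 -4.0000e-02]
 [-1.1270e+01 -1.0000e+00  0.0000e+00 -6.2000e-01  3.0000e-02]
 [-2.7490e+01 -1.0000e+00  0.0000e+00 -4.9000e-01 -8.0000e-02]
 [-4.3890e+01 -1.0000e+00  0.0000e+00 -6.3000e-01  5.0000e-02]
 [-5.6200e+01 -1.0000e+00  0.0000e+00 -6.2000e-01  1.0000e-02]
 [-4.1410e+01  1.0000e+00  0.0000e+00  1.3000e+00 -4.0000e-02]
 [-2.6660e+01  1.0000e+00  0.0000e+00  1.4100e+00 -1.4000e-01]
 [-1.1750e+01  1.0000e+00  0.0000e+00  1.0100e+00  2.5000e-01]
 [-2.6880e+01 -1.0000e+00  1.0000e+00 -3.8000e-01 -1.0000e-02]
 [-4.2490e+01 -1.0000e+00  1.0000e+00 -4.2000e-01  3.0000e-02]
 [-5.8410e+01 -1.0000e+00  1.0000e+00 -3.7000e-01 -6
[... 365 characters left out ...]
y(t)-s['ee_pos']),1))
C=np.array([552.3,-44.8,125.]);RR=77.
def th(s):
    d=s['ee_pos']-C; return np.degrees(np.arctan2(-d[1],d[2]+19))
def info(log=None,off=0,g=0):
    s=arm.read_state();t=np.radians(th(s));F=s['force'];d=s['ee_pos']-C;d[2]+=19
    tau=1e-3*np.hypot(d[1],d[2])*(F[1]*np.cos(t)+F[2]*np.sin(t))
    print('t',round(float(s['t']),2),'pos',np.round(s['ee_pos'],1),'th',round(float(np.degrees(t)),1),'r',round(float(np.hypot(d[1],d[2])),1),'F',np.round(F,1),'M',np.round(s['moment'],2),'tau',round(float(tau),3),'w',round(float(s['width']),1))
    if log: open('log.txt','a').write(f"{log} {s['t']} {np.degrees(t)} {tau} {F[1]} {F[2]} {s["moment"][0]} {off} {g}\n")
def rows(ths,r=RR):
```

```bash
python3 -m crank '{"jaw":[0.4,0.4,0.4,0.4,0.4,0.4,0.4,0.4,0.4,0.6,0.75,0.8,0.8,0.8],"travel":[[0,-0.2,0],[0,-0.2,0],[0,-0.2,0],[-19,-0.2,-13],[-37,-0.2,-21],[-57,0,-24],[-77,0,-21],[-95.5,0.2,-13],[-95.5,0.2,-13],[-95.5,0.2,-13],[-95.5,0.2,-13],[-95.5,0.2,-13],[-95.5,0.2,-13],[-95.5,0.2,-13]],"spin":[0,0,0,0,0,0,0,0,0,0,0,0,0,0]}' 22; python3 -c "
from h import *
info();markang(arm.capture('scene'));rows([26,22,18,14])"
```

```text
t: 17.75
ee_pos: [552.2, -82.3, 172.5]
orientation: [0.009, 0.711, 0.703, 0.009]
force: [-0.4, -0.1, 2.8]
width: 26.0
t 17.75 pos [552.2 -82.3 172.5] th 29.4 r 76.4 F [-0.4 -0.1  2.8] M [ 0.04  0.85 -0.09] tau 0.1 w 26.0
mark angle 126.0 score 88
26 [3.8, 0.2, -2.7]
22 [8.7, 0.2, -4.9]
18 [13.7, 0.2, -6.7]
14 [18.9, 0.1, -8.2]
```

```bash
python3 -c "
from h import *
p=arm.capture('scene');markang(p,rng=(-150,-50));q=p['pixels'][180:340,215:375];cv2.imwrite('pics/p7.png',cv2.resize(q,None,fx=3.5,fy=3.5,interpolation=2)[:,:,::-1])"
python3 -m crank '{"jaw":[0.8,0.8,0.8,0.8],"travel":[[3.8,0.1,-2.7],[8.7,0.1,-4.9],[13.7,0.1,-6.7],[18.9,0.1,-8.2]],"spin":[0,0,0,0]}'; python3 -c "
from h import *
info('-',-130,2);rows([10,6,2,-2])"
```

```text
mark angle -100.5 score 73
t: 18.18
ee_pos: [552.4, -64.7, 180.2]
orientation: [0.009, 0.711, 0.703, 0.009]
force: [3.5, -7.1, -7.9]
width: 26.4
t 18.18 pos [552.4 -64.7 180.2] th 15.0 r 76.9 F [ 3.5 -7.1 -7.9] M [-1.65 -0.21 -0.02] tau -0.684 w 26.4
10 [6.5, -0.1, -1.6]
6 [11.8, -0.1, -2.3]
2 [17.2, -0.2, -2.7]
-2 [22.5, -0.2, -2.7]
```

View pics/p7.png

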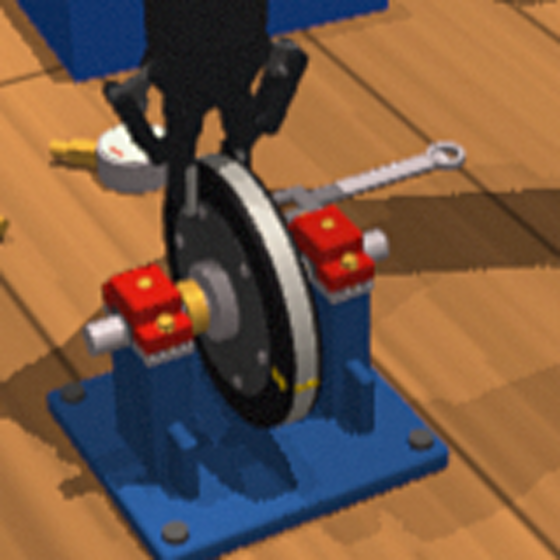

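```bash
python3 -m crank '{"jaw":[0.8,0.8,0.8,0.8],"travel":[[6.5,0,-1.6],[11.8,0,-2.3],[17.2,0,-2.7],[22.5,0,-2.7]],"spin":[0,0,0,0]}'; python3 -c "
from h import *
info('-',-130,2);rows([-6,-10,-14,-18])"
```

```text
t: 18.52
ee_pos: [552.6, -44.3, 182.8]
orientation: [0.01, 0.712, 0.703, 0.007]
force: [1.7, -10.7, -0.6]
width: 25.9
t 18.52 pos [552.6 -44.3 182.8] th -0.3 r 76.8 F [  1.7 -10.7  -0.6] M [-2.27  0.16  0.06] tau -0.822 w 25.9
-6 [7.6, -0.4, 0.2]
-10 [12.9, -0.5, 0.9]
-14 [18.2, -0.6, 2.0]
-18 [23.3, -0.7, 3.5]
```

```bash
python3 -m crank '{"jaw":[0.8,0.8,0.8,0.8],"travel":[[7.6,-0.1,0.2],[12.9,-0.1,0.9],[18.2,-0.2,2],[23.3,-0.2,3.5]],"spin":[0,0,0,0]}'; python3 -c "
from h import *
info('-',-130,2);rows([-22,-26,-30,-34])"
```

```text
t: 18.85
ee_pos: [552.9, -23.2, 179.6]
orientation: [0.011, 0.712, 0.702, 0.006]
force: [-0.3, -9.8, 6.3]
width: 25.9
t 18.85 pos [552.9 -23.2 179.6] th -16.4 r 76.7 F [-0.3 -9.8  6.3] M [-2.18  0.62  0.17] tau -0.861 w 25.9
-22 [7.2, -0.7, 2.2]
-26 [12.2, -0.8, 4.3]
-30 [16.9, -1.0, 6.8]
-34 [21.5, -1.1, 9.6]
```

```bash
python3 -m crank '{"jaw":[0.8,0.8,0.8,0.8],"travel":[[7.2,-0.1,2.2],[12.2,-0.1,4.3],[16.9,-0.2,6.8],[21.5,-0.2,9.6]],"spin":[0,0,0,0]}'; python3 -c "
from h import *
info('-',-130,2);markang(arm.capture('scene'));rows([-30,-26,-22,-18])"
```

```text
t: 19.18
ee_pos: [553.2, -3.4, 170.5]
orientation: [0.012, 0.712, 0.702, 0.005]
force: [-1.6, -7.9, 11.7]
width: 26.3
t 19.18 pos [553.2  -3.4 170.5] th -32.7 r 76.6 F [-1.6 -7.9 11.7] M [-1.85  1.11  0.22] tau -0.992 w 26.3
mark angle 126.1 score 55
-30 [-3.9, -0.8, -2.7]
-26 [-8.7, -0.6, -5.2]
-22 [-13.6, -0.5, -7.3]
-18 [-18.7, -0.4, -9.1]
```

Now back in the + direction for pairs.

```bash
python3 -m crank '{"jaw":[0.8,0.8,0.8,0.8],"travel":[[-3.9,-0.2,-2.7],[-8.7,-0.2,-5.2],[-13.6,-0.2,-7.3],[-18.7,-0.1,-9.1]],"spin":[0,0,0,0]}'; python3 -c "
from h import *
info('+',-130,2);rows([-14,-10,-6,-2])"
```

```text
t: 19.57
ee_pos: [553.0, -19.0, 179.0]
orientation: [0.011, 0.711, 0.703, 0.007]
force: [2.9, 6.1, -7.5]
width: 25.8
t 19.57 pos [553. -19. 179.] th -19.5 r 77.4 F [ 2.9  6.1 -7.5] M [ 1.58  0.06 -0.03] tau 0.641 w 25.8
-14 [-7.2, -0.5, -1.7]
-10 [-12.5, -0.4, -2.8]
-6 [-17.8, -0.4, -3.5]
-2 [-23.1, -0.3, -3.8]
```

```bash
python3 -m crank '{"jaw":[0.8,0.8,0.8,0.8],"travel":[[-7.2,-0.2,-1.7],[-12.5,-0.2,-2.8],[-17.8,-0.2,-3.5],[-23.1,-0.1,-3.8]],"spin":[0,0,0,0]}'; python3 -c "
from h import *
info('+',-130,2);rows([2,6,10,14])"
```

```text
t: 19.9
ee_pos: [552.7, -38.8, 183.2]
orientation: [0.01, 0.71, 0.704, 0.008]
force: [-0.5, 9.9, 1.2]
width: 25.9
t 19.9 pos [552.7 -38.8 183.2] th -4.4 r 77.4 F [-0.5  9.9  1.2] M [ 2.29  0.76 -0.06] tau 0.755 w 25.9
2 [-8.7, -0.3, 0.2]
6 [-14.1, -0.3, 0.6]
10 [-19.4, -0.2, 1.4]
14 [-24.6, -0.2, 2.5]
```

```bash
python3 -m crank '{"jaw":[0.8,0.8,0.8,0.8],"travel":[[-8.7,-0.1,0.2],[-14.1,-0.1,0.6],[-19.4,-0.1,1.4],[-24.6,-0.1,2.5]],"spin":[0,0,0,0]}'; python3 -c "
from h import *
info('+',-130,2);rows([18,22,26,30])"
```

```text
t: 20.23
ee_pos: [552.5, -59.9, 181.5]
orientation: [0.009, 0.709, 0.705, 0.01]
force: [-3.4, 7.7, 8.3]
width: 25.9
t 20.23 pos [552.5 -59.9 181.5] th 11.3 r 77.0 F [-3.4  7.7  8.3] M [ 2.11  1.3  -0.13] tau 0.71 w 25.9
18 [-8.7, -0.2, 2.3]
22 [-13.7, -0.2, 4.1]
26 [-18.6, -0.3, 6.3]
30 [-23.4, -0.3, 8.8]
```

```bash
python3 -m crank '{"jaw":[0.8,0.8,0.8,0.8],"travel":[[-8.7,0,2.3],[-13.7,0,4.1],[-18.6,0,6.3],[-23.4,0,8.8]],"spin":[0,0,0,0]}'; python3 -c "
from h import *
info('+',-130,2);rows([34,38,42,46])"
```

```text
t: 20.57
ee_pos: [552.3, -80.7, 173.8]
orientation: [0.008, 0.709, 0.705, 0.011]
force: [-5.9, 5.8, 12.7]
width: 26.0
t 20.57 pos [552.3 -80.7 173.8] th 27.9 r 76.7 F [-5.9  5.8 12.7] M [ 1.64  1.81 -0.22] tau 0.852 w 26.0
34 [-7.1, -0.1, 3.9]
38 [-11.5, -0.1, 7.0]
42 [-15.6, -0.2, 10.5]
46 [-19.5, -0.3, 14.2]
```

```bash
python3 -m crank '{"jaw":[0.8,0.8,0.8,0.8],"travel":[[-7.1,0,3.9],[-11.5,0,7],[-15.6,0,10.5],[-19,0,13.8]],"spin":[0,0,0,0]}'; python3 -c "
from h import *
info('+',-130,2);markang(arm.capture('scene'),rng=(-150,-50));rows([42,38,34,30])"; python3 fit.py
```

```text
t: 20.9
ee_pos: [552.1, -98.2, 160.9]
orientation: [0.008, 0.709, 0.705, 0.011]
force: [-6.3, 4.1, 16.1]
width: 26.0
t 20.9 pos [552.1 -98.2 160.9] th 44.2 r 76.5 F [-6.3  4.1 16.1] M [ 1.22  2.05 -0.33] tau 1.085 w 26.0
mark angle -87.2 score 94
42 [2.5, 0.3, -2.9]
38 [6.7, 0.3, -6.4]
34 [11.0, 0.4, -9.5]
30 [15.6, 0.4, -12.3]
bias 0 P [-0.    0.46  0.28  0.31] heavy-mark deg -56.7 +- 4.9 target mark -123.3 rms 0.078
bias 1 P [0.01 0.46 0.29 0.31] heavy-mark deg -57.4 +- 5.1 target mark -122.6 rms 0.077
[[ 2.2100e+00  1.0000e+00  0.0000e+00  1.2200e+00 -0.0000e+00]
 [ 1.9690e+01  1.0000e+00  0.0000e+00  1.0500e+00  9.0000e-02]
 [ 3.4570e+01  1.0000e+00  0.0000e+00  1.2300e+00 -1.6000e-01]
 [ 2.0110e+01 -1.0000e+00  0.0000e+00 -7.4000e-01  4.0000e-02]
 [ 4.3900e+00 -1.0000e+00  0.0000e+00 -5.9000e-01 -4.0000e-02]
 [-1.1270e+01 -1.0000e+00  0.0000e+00 -6.2000e-01  3.0000e-02]
 [-2.7490e+01 -1.0000e+00  0.0000e+00 -4.9000e-01 -8.0000e-02]
 [-4.3890e+01 -1.0000e+00  0.0000e+00 -6.3000e-01  6.0000e-02]
 [-5.6200e+01 -1.0000e+00  0.0000e+00 -6.2000e-01  3.0000e-02]
 [-4.1410e+01  1.0000e+
[... 411 characters left out ...]
0e-02]
 [-9.0320e+01 -1.0000e+00  1.0000e+00 -5.3000e-01 -2.0000e-02]
 [-1.0351e+02 -1.0000e+00  1.0000e+00 -6.5000e-01  3.0000e-02]
 [-1.1503e+02 -1.0000e+00  2.0000e+00 -6.8000e-01 -3.0000e-02]
 [-1.3035e+02 -1.0000e+00  2.0000e+00 -8.2000e-01  2.0000e-02]
 [-1.4635e+02 -1.0000e+00  2.0000e+00 -8.6000e-01 -3.0000e-02]
 [-1.6268e+02 -1.0000e+00  2.0000e+00 -9.9000e-01  1.0000e-02]
 [-1.4947e+02  1.0000e+00  2.0000e+00  6.4000e-01 -2.0000e-02]
 [-1.3445e+02  1.0000e+00  2.0000e+00  7.5000e-01 -5.0000e-02]
 [-1.1868e+02  1.0000e+00  2.0000e+00  7.1000e-01  9.0000e-02]
 [-1.0206e+02  1.0000e+00  2.0000e+00  8.5000e-01  5.0000e-02]
 [-8.5810e+01  1.0000e+00  2.0000e+00  1.0800e+00 -1.0000e-01]]
```

```bash
python3 -m crank '{"jaw":[0.8,0.8,0.8,0.8],"travel":[[2.5,0.1,-2.9],[6.7,0.1,-6.4],[11,0.1,-9.5],[15.6,0.1,-12.3]],"spin":[0,0,0,0]}'; python3 -c "
from h import *
info('-',-130,2);rows([26,22,18,14])"
```

```text
t: 21.28
ee_pos: [552.2, -83.6, 172.3]
orientation: [0.008, 0.709, 0.705, 0.011]
force: [5.3, -2.4, -9.5]
width: 26.2
t 21.28 pos [552.2 -83.6 172.3] th 30.3 r 76.8 F [ 5.3 -2.4 -9.5] M [-0.91 -0.21 -0.17] tau -0.525 w 26.2
26 [5.0, 0.1, -2.9]
22 [9.9, 0.2, -5.0]
18 [15.0, 0.2, -6.9]
14 [20.2, 0.2, -8.3]
```

```bash
python3 -m crank '{"jaw":[0.8,0.8,0.8,0.8],"travel":[[5,0.1,-2.9],[9.9,0.1,-5],[15,0.1,-6.9],[20.2,0.1,-8.3]],"spin":[0,0,0,0]}'; python3 -c "
from h import *
info('-',-130,2);rows([10,8,7])"; python3 fit.py | head -2
sed 's/^L=.*/L=[l.split() for l in open("log.txt")];L=[l[:8]+[str(int(l[8])-1)] for l in L if l[8]!="0"]/' fit.py > fit2.py; python3 fit2.py | head -2
```

```text
t: 21.62
ee_pos: [552.4, -64.7, 180.6]
orientation: [0.008, 0.709, 0.705, 0.01]
force: [3.5, -5.8, -6.6]
width: 25.8
t 21.62 pos [552.4 -64.7 180.6] th 15.0 r 77.2 F [ 3.5 -5.8 -6.6] M [-1.59 -0.08 -0.18] tau -0.563 w 25.8
10 [6.6, -0.1, -1.2]
8 [9.2, -0.1, -1.7]
7 [10.6, -0.1, -1.8]
bias 0 P [-0.    0.47  0.29  0.29] heavy-mark deg -54.0 +- 4.5 target mark -126.0 rms 0.081
bias 1 P [0.02 0.46 0.3  0.29] heavy-mark deg -55.2 +- 4.8 target mark -124.8 rms 0.079
bias 0 P [0.   0.3  0.29] heavy-mark deg -51.6 +- 5.2 target mark -128.4 rms 0.057
bias 1 P [0.04 0.33 0.29] heavy-mark deg -58.4 +- 12.8 target mark -121.6 rms 0.055
```

```bash
python3 -m crank '{"jaw":[0.8,0.8,0.8,0.8],"travel":[[6.6,0,-1.2],[11.8,0,-2.1],[17.2,0,-2.5],[22.5,0,-2.6]],"spin":[0,0,0,0]}'; python3 -c "
from h import *
info('-',-130,2);rows([-6,-10,-14,-18])"
```

```text
t: 21.95
ee_pos: [552.6, -44.5, 183.3]
orientation: [0.009, 0.71, 0.704, 0.009]
force: [2.4, -9.9, -3.0]
width: 25.9
t 21.95 pos [552.6 -44.5 183.3] th -0.3 r 77.3 F [ 2.4 -9.9 -3. ] M [-2.14  0.06 -0.01] tau -0.764 w 25.9
-6 [7.7, -0.4, 0.7]
-10 [13.0, -0.5, 1.5]
-14 [18.3, -0.5, 2.6]
-18 [23.4, -0.6, 4.1]
```

```bash
python3 -m crank '{"jaw":[0.8,0.8,0.8,0.8],"travel":[[7.7,-0.1,0.7],[13,-0.1,1.5],[18.3,-0.1,2.6],[23.4,-0.2,4.1]],"spin":[0,0,0,0]}'; python3 -c "
from h import *
info('-',-130,2);rows([-13,-9,-5,-1])"
```

```text
t: 22.28
ee_pos: [552.9, -23.3, 179.9]
orientation: [0.011, 0.71, 0.704, 0.008]
force: [-0.2, -9.3, 7.3]
width: 26.0
t 22.28 pos [552.9 -23.3 179.9] th -16.2 r 77.0 F [-0.2 -9.3  7.3] M [-1.97  0.57  0.03] tau -0.842 w 26.0
-13 [-4.2, -0.5, -1.1]
-9 [-9.5, -0.5, -2.1]
-5 [-14.8, -0.4, -2.7]
-1 [-20.2, -0.3, -3.0]
```

```bash
python3 -m crank '{"jaw":[0.8,0.8,0.8,0.8],"travel":[[-4.2,-0.1,-1.1],[-9.5,-0.1,-2.1],[-14.8,-0.1,-2.7],[-20.2,-0.1,-3]],"spin":[0,0,0,0]}'; python3 -c "
from h import *
info('+',-130,2);markang(arm.capture('scene'),rng=(-150,-50));rows([2,4,6,8])"; python3 fit.py | head -2;python3 fit2.py | head -2
```

```text
t: 22.62
ee_pos: [552.7, -40.4, 183.3]
orientation: [0.01, 0.71, 0.704, 0.01]
force: [0.1, 11.3, -1.5]
width: 25.7
t 22.62 pos [552.7 -40.4 183.3] th -3.3 r 77.4 F [ 0.1 11.3 -1.5] M [ 2.43  0.61 -0.12] tau 0.878 w 25.7
mark angle -130.0 score 18
2 [-5.8, -0.3, 0.4]
4 [-8.5, -0.3, 0.6]
6 [-11.1, -0.3, 0.8]
8 [-13.8, -0.3, 1.1]
bias 0 P [0.   0.47 0.29 0.3 ] heavy-mark deg 308.2 +- 4.1 target mark -488.2 rms 0.082
bias 1 P [0.02 0.47 0.31 0.3 ] heavy-mark deg -53.6 +- 4.5 target mark -126.4 rms 0.08
bias 0 P [0.   0.31 0.3 ] heavy-mark deg -49.3 +- 4.6 target mark -130.7 rms 0.062
bias 1 P [0.05 0.33 0.3 ] heavy-mark deg -56.8 +- 12.5 target mark -123.2 rms 0.06
```

```bash
python3 -m crank '{"jaw":[0.8,0.8,0.8,0.8,0.8,0.8],"travel":[[-4,-0.2,0.2],[-7.5,-0.2,0.4],[-7.5,-0.2,0.4],[-7.5,-0.2,0.4],[-7.5,-0.2,0.4],[-7.5,-0.2,0.4]],"spin":[0,0,0,0,0,0]}' 35; python3 -c "
from h import *
info();p=arm.capture('scene');markang(p,rng=(-160,-90));q=p['pixels'][180:340,215:375];cv2.imwrite('pics/p8.png',cv2.resize(q,None,fx=3.5,fy=3.5,interpolation=2)[:,:,::-1])
p=arm.capture('wrist');save(p,'w8.png')"
```

```text
t: 23.17
ee_pos: [552.7, -46.3, 183.5]
orientation: [0.009, 0.709, 0.705, 0.011]
force: [0.4, 7.0, 0.9]
width: 25.6
t 23.17 pos [552.7 -46.3 183.5] th 1.1 r 77.5 F [0.4 7.  0.9] M [ 2.03  0.81 -0.21] tau 0.543 w 25.6
mark angle -127.3 score 29
```

View pics/p8.png

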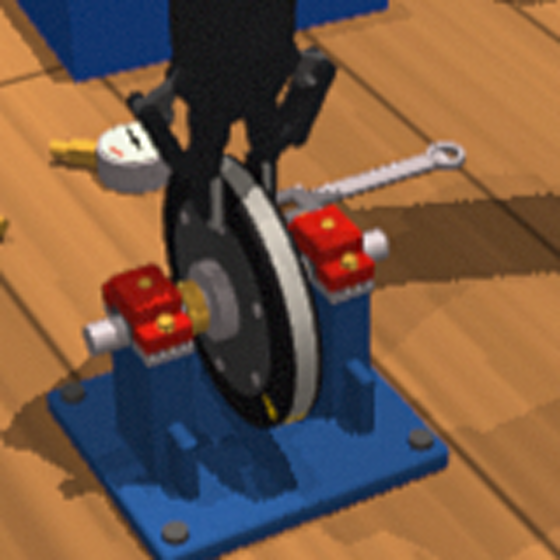

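View pics/w8.png

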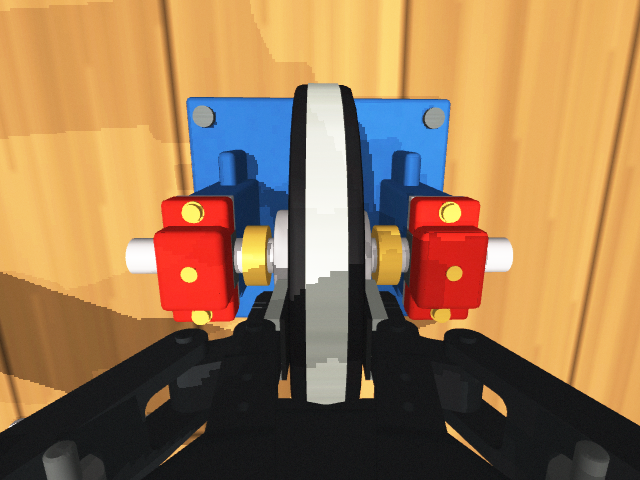

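```bash
python3 -c "
from h import *
p=arm.capture('scene')
for a in range(-150,-105,5):
    r=np.radians(a);print(a,[proj(p,[C[0]+13,C[1]-q*np.sin(r),C[2]+q*np.cos(r)])[0].round(1).tolist() for q in (75,82,90)])
info()"
```

```text
-150 [[285.7, 296.2], [286.5, 299.1], [287.4, 302.5]]
-145 [[286.8, 296.3], [287.7, 299.3], [288.8, 302.7]]
-140 [[287.9, 296.2], [288.9, 299.2], [290.0, 302.6]]
-135 [[288.8, 295.9], [289.9, 298.9], [291.2, 302.2]]
-130 [[289.7, 295.3], [290.9, 298.2], [292.3, 301.6]]
-125 [[290.5, 294.5], [291.8, 297.3], [293.3, 300.6]]
-120 [[291.2, 293.4], [292.6, 296.2], [294.2, 299.4]]
-115 [[291.8, 292.1], [293.3, 294.8], [294.9, 297.8]]
-110 [[292.3, 290.6], [293.8, 293.1], [295.5, 296.0]]
t 23.32 pos [552.7 -46.3 183.5] th 1.1 r 77.5 F [0.4 8.4 0.1] M [ 2.01  0.79 -0.18] tau 0.653 w 25.6
```

```bash
python3 -m crank '{"jaw":[0.8,0.8,0.8,0.8],"travel":[[0,0,0],[0,0,0],[0,0,0],[0,0,0]],"spin":[0,0,0,0]}' 35; python3 -c "
from h import *
info();p=arm.capture('scene');markang(p,rng=(-160,-90));print(np.abs(arm.read_state()['joint_velocities']).max());print(arm.finish_job())"
```

```text
t: 23.65
ee_pos: [552.7, -45.7, 183.5]
orientation: [0.009, 0.709, 0.705, 0.011]
force: [1.3, 4.2, -3.8]
width: 25.8
t 23.65 pos [552.7 -45.7 183.5] th 0.7 r 77.5 F [ 1.3  4.2 -3.8] M [0.9  0.61 0.06] tau 0.32 w 25.8
mark angle -127.4 score 28
0.0015143789794666849
the job is handed in; nothing more can be done
None
```

I pressed both caps home, felt out the wheel's heavy side, and brought it to the bottom. I handed the job in at about 23.7 s with the rim still gripped; no verdict came back.

- **Caps:** I pressed both before touching the wheel. Each stopped at 154.8–154.9 mm above the bench under 28–35 N; fully home is 155 mm.
- **Finding the heavy side:** I turned the wheel both ways in three grips, over about 200 degrees. The heavy side sits about 54 degrees behind the paint mark, so it is at the bottom with the mark near -126 degrees. The fit's own uncertainty is about ±4.5 degrees. Different ways of fitting put that angle between -123 and -131 degrees.
- **Final hold:** The mark reads -127.4 degrees on the rim; an approximate check of the mark on the wheel's face agreed with it. The grip was set to 35 N with the fingers 25.8 mm apart on the rim. The grasp point is about 78 mm from the wheel centre and within 1 mm of its mid-plane, and the arm was still.

**Where the checks disagreed:**
- The torque readings in the first, 40 N grip were scattered, with errors up to 0.25 N m. I re-measured with lighter grips, and that gave the cleaner data.
- The automatic mark reading sometimes picked a wrong spot at about +126 degrees. I ruled that out from the pictures.
- I didn't measure the bench items again at the end. The arm stayed clear of them, and the gauge and wrench beside the stand looked unmoved in the last close-up; the rest weren't in that view.

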